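Pack the hanging test tiles into their case and stow it under the bench shelf

TASK

Pack up the glaze test tiles: lift every tile off the hooks of the rack and stand each one upright in its own slot in the grey sample case, then shut the case's lid, and slide the case in under the low bench shelf, hinge end first, until its body is all under the board and only the orange pull bar sticks out. The case and its lid must not knock against the shelf board, and the jar, the cup and the small scoop stay where they are.

Things in the scene. Friction and masses are not known exactly. Their poses are not given: they have to be found in the camera images.
- rack: Hook rack, fixed: wooden bar 374 mm long along its y, 22 high, 12 thick, middle 160 mm up, on two 165 mm posts at y = +-180 with flat feet (120 x 35 x 8 mm). Origin on the worktop under the bar's middle. Four hooks at y = -142.5, -47.5, 47.5 and 142.5 mm point along its -x (towards the robot). A tile hangs at about x = -38 mm.
- hook_mid (a point): A point of the rack (axes as the rack) midway between the two inner hooks, at the height of the hooks' centre line (160 mm). Each hook is an 8 mm round rod, straight out to x = -60 mm from the bar's middle, then turned up 8 mm to its tip at x = -68 mm. A tile must be raised 9 to 19 mm (14 is best) to pass out over the upturned tip.
- case: Grey sample case, loose, about 0.65 kg: 160 mm (x) by 180 (y) by 95 high, walls 5, floor 6 mm; origin at the centre of its underside, z up. Lid hinged at the -y end, which goes under the shelf first; orange pull bar at the +y end.
- case_slots (a point): Point on the case's inner floor (axes as the case, 6 mm above its underside, at its centre). Wooden cross ribs along x (14 mm thick, rounded tops 36 mm above the underside) at y = -45, -15, 15, 45, 75 mm leave four slots 16 mm wide, centred at y = -30, 0, 30, 60 mm, for one upright tile each, its width along the case's x. The gap beyond y = -45 mm, next to the hinge, is no slot.
- case_pull (a point): Grip point in the middle of the case's orange pull bar, 170 mm from the case's origin along its y (80 mm out from the case body), 23 mm above the underside. The bar is 14 mm wide (x), 30 mm tall (8 to 38 mm above the underside) and reaches 105 mm out from the body. Axes as the case.
- case_lid (a joint): Angle of the case's flat blue lid (160 x 180 x 6 mm, 0.12 kg): 0 = shut flat on the rim, 1.57 = upright, grows as it opens away from the pull bar, at most 2.3; starts at 1.75 to 2.1. Stiff hinge: the lid stays where it is left; 1 to 2 N at its free edge moves it.
- lid_hinge (a point): Middle of the lid's hinge line, at the top of the case's -y end (y = -90 mm, 95 mm above the underside). The line runs along the case's x. Axes as the case.
- lid_edge (a point): Middle of the lid's free edge, 180 mm from the hinge line. Axes of the lid: y from hinge to free edge, z out of its outer face (up when shut).
- riser: Low wooden bench shelf, fixed: board 270 mm (x) by 240 (y), on two side panels with inner faces at x = -121 and 121 mm. Origin on the worktop under the board's centre. Open at both y ends; the case goes in from the +y end (board edge at y = 120 mm). With its lid shut the case is 101 mm high, 29 mm clear of the underside.
- riser_board: The board of that shelf, 16 mm thick, underside 130 mm above the worktop; same origin (on the worktop) and axes as the shelf. A big yellow fume hood hangs over the worktop behind the shelf and to its left, farther than about 0.6 m from the robot and less than 0.6 m up: keep tall wrists clear of it.
- jar: White-lidded jar, 71 mm wide, 102 mm high, standing on top of the bench shelf; origin at the centre of its underside. Bystander.
- cup: Grey plastic weighing cup, 76 mm wide, 85 mm high, on the worktop; origin at the centre of its underside. Bystander.
- scoop: Small metal scoop, 68 x 181 x 52 mm, on the worktop; origin at the centre of its underside. Bystander.
- tile0_mid (a point): Centre (half-way up) of the clay test tile glazed dark blue; absent in some runs. 9 mm thick (its x), 52 wide (its y), 82 high (its z), 50 g. Hanging hole 26 mm wide, 28 high, its upper edge 12 mm below the tile's top. It starts on a hook of the rack, its width along the bar, its top about 178 mm above the worktop; neighbours hang 95 mm apart.
- tile1_mid (a point): Centre (half-way up) of the clay test tile glazed green; absent in some runs. 9 mm thick (its x), 52 wide (its y), 82 high (its z), 50 g. Hanging hole 26 mm wide, 28 high, its upper edge 12 mm below the tile's top. It starts on a hook of the rack, its width along the bar, its top about 178 mm above the worktop; neighbours hang 95 mm apart.
- tile2_mid (a point): Centre (half-way up) of the clay test tile glazed rust red; absent in some runs. 9 mm thick (its x), 52 wide (its y), 82 high (its z), 50 g. Hanging hole 26 mm wide, 28 high, its upper edge 12 mm below the tile's top. It starts on a hook of the rack, its width along the bar, its top about 178 mm above the worktop; neighbours hang 95 mm apart.
- tile3_mid (a point): Centre (half-way up) of the clay test tile glazed ochre; absent in some runs. 9 mm thick (its x), 52 wide (its y), 82 high (its z), 50 g. Hanging hole 26 mm wide, 28 high, its upper edge 12 mm below the tile's top. It starts on a hook of the rack, its width along the bar, its top about 178 mm above the worktop; neighbours hang 95 mm apart.

How it is judged:
On the way, in this order (a step that is already met when the one before it is completed fails the run):
1. every tile stands upright in a slot of the open case, let go (x of tile0_mid in the frame of case between -0.055 and 0.055 m and y of tile0_mid in the frame of case between -0.05 and 0.08 m and z of tile0_mid in the frame of case between 0.03 and 0.056 m and angle between each of tile0_mid, tile1_mid, tile2_mid, tile3_mid's own z axis and vertical below 0.35 rad and x of tile1_mid in the frame of case between -0.055 and 0.055 m and y of tile1_mid in the frame of case between -0.05 and 0.08 m and z of tile1_mid in the frame of case between 0.03 and 0.056 m and x of tile2_mid in the frame of case between -0.055 and 0.055 m and y of tile2_mid in the frame of case between -0.05 and 0.08 m and z of tile2_mid in the frame of case between 0.03 and 0.056 m and x of tile3_mid in the frame of case between -0.055 and 0.055 m and y of tile3_mid in the frame of case between -0.05 and 0.08 m and z of tile3_mid in the frame of case between 0.03 and 0.056 m and value of joint case_lid above 1 rad and contact force between each of tile0, tile1, tile2, tile3 and the fingers below 0.3 N), for 0.2 s.
2. the lid is shut over the tiles (x of tile0_mid in the frame of case between -0.055 and 0.055 m and y of tile0_mid in the frame of case between -0.05 and 0.08 m and z of tile0_mid in the frame of case between 0.03 and 0.056 m and angle between each of tile0_mid, tile1_mid, tile2_mid, tile3_mid's own z axis and vertical below 0.35 rad and x of tile1_mid in the frame of case between -0.055 and 0.055 m and y of tile1_mid in the frame of case between -0.05 and 0.08 m and z of tile1_mid in the frame of case between 0.03 and 0.056 m and x of tile2_mid in the frame of case between -0.055 and 0.055 m and y of tile2_mid in the frame of case between -0.05 and 0.08 m and z of tile2_mid in the frame of case between 0.03 and 0.056 m and x of tile3_mid in the frame of case between -0.055 and 0.055 m and y of tile3_mid in the frame of case between -0.05 and 0.08 m and z of tile3_mid in the frame of case between 0.03 and 0.056 m and value of joint case_lid below 0.08 rad), for 0.2 s.
At the end, for the whole second after the job is handed in: Every tile stands upright (within 20 deg) in a slot; lid shut (under 0.08 rad); case flat and still under the shelf, its body at most 20 mm proud of the board's front edge and 30 mm past the back, within 50 mm of the middle sideways and 0.2 rad of straight (all of step 2 and y of case in the frame of riser between -0.06 and 0.05 m and x of case in the frame of riser between -0.05 and 0.05 m and angle between the y axis of case and the y axis of riser, either way round below 0.2 rad and angle between case's own z axis and vertical below 0.05 rad and linear speed of case below 0.01 m/s); the robot touches nothing.
It fails at once if the case or its lid knocks against the shelf board (contact force between case and riser_board above 5 N).
It fails at once if the jar is disturbed (distance of jar from where it was at the start of the episode above 0.03 m or angle between jar's own z axis and vertical above 0.5 rad).
It fails at once if the cup is disturbed (distance of cup from where it was at the start of the episode above 0.03 m or angle between cup's own z axis and vertical above 0.5 rad).
It fails at once if the scoop is disturbed (distance of scoop from where it was at the start of the episode above 0.03 m or angle between scoop's own z axis and vertical above 0.5 rad).
Of tile0, tile1, tile2, tile3 only 3 to 4 are there at a start; the rules pass over those that are not, and their reading is None.
At some moment in a run one of case may be knocked a few centimetres aside while the robot is not near it.
It also fails if it takes over 208 s, if anything falls off the work surface, if the arm or the gripper's body presses on something with over 40 N, if the wrist force passes 120 N, or if a joint passes its speed limit or range.

ROBOT

A 7-joint arm with a two-finger parallel gripper is mounted at the origin on a cart in front of the work surface, level with it; the furniture and walls round the work are solid. World frame = base frame: x ahead of the robot, y to its left, z up, the work surface at z = 0. Lengths are in m, angles in rad, forces in N, time in s.
With the tool pointing down it reaches from about 0.35 to 0.9 m from the base axis. Payload 19.9 kg.
Tool frame: the origin (TCP) lies between the finger pads; the fingertips stand 19 mm ahead of it and the grasp point (between the pads) is the TCP; z points along the fingers, y is the line along which they close (so a half turn about z gives the same grasp; the last joint's range is limited). The gripper opens to 94 mm and grips with 3 to 60 N. Pads are 16 mm wide; open, the fingers measure 119 mm over their backs; the gripper's body (75 mm by 177 mm) begins 78 mm behind the grasp point.
Start: joints at [-1.345, 0.417, -0.01, 1.614, 0.005, 1.111, -0.053], TCP at [0.165, 0.603, 0.224] pointing down, gripper open.
Joint ranges: [-2.81, 2.81], [-0.39, 2.02], [-1.27, 1.25], [0.06, 2.57], [-1.19, 4.33], [0.19, 2], [-2.82, 2.82]. Speed limits (rad/s): [1.89, 1.89, 2.39, 2.39, 3.01, 3.01, 3.01].

INTERFACE

Orientations are given as a 3x3 rotation matrix whose columns are the frame's x, y, z axes.
In Python, from rig import robot gives the robot as it stands. Calls block until the motion is done:
- robot.move_ptp(position, orientation): joint-space move of the TCP to a pose.
- robot.move_linear(position, velocity=0.15, frame=None, threshold=None): straight line of the TCP; frame=None keeps the orientation; velocity is the mean speed in m/s. With threshold (N) it stops when the force on the tool has changed by that much, and returns True; else False.
- robot.goto_joints(angles): joint-space move.
- robot.gripper_to(opening): finger opening in m; the grip force is fixed at half the most; returns when the fingers have stopped.
- robot.pause(seconds).
- robot.ik(position, orientation): joint angles nearest the present ones, or None.
- robot.get_state(): the state.
- robot.grab_frame(name): name is "scene" or "side" or "wrist"; returns the picture (384x512x3 uint8, red, green, blue); there is no depth.
- robot.camera_info(name): a dict with "fx", "fy", "cx", "cy" (pixels), "rvec" (rotation vector, rad) and "tvec" (3), from world to camera coordinates, as OpenCV has them. Camera axes: x right, y down, z forward; pixel columns grow to the right and rows downward; lengths in m; the calibration is good to about 2 mm. A picture is of the moment at which its call begins: read the wrist's pose just before it. camera_info takes no time and is no camera call; for the wrist camera it gives the pose at the moment of the call.
A pose or a line that the arm cannot do raises robot.PlanningError and nothing moves.
- robot.sign_off(): hands the job in; it is judged then, once.
The state is a dict: "time": time; "qpos": joint angles; "joint_vel": joint speeds; "effort": joint torques, N m; "ee_pos": TCP position; "tool_rot": TCP orientation; "force": force on the tool from outside, world axes, zero at the start; "moment": the same for the moment, N m; "opening": finger opening in m; "grasp_force": force on a finger pad.
Only numpy, scipy, OpenCV 4.12 (cv2) and the standard library are available. Lean on these libraries where they do the work, as an engineer would, in place of code of your own. Each camera call takes 0.05 s, during which the arm holds its last target. There are 200 camera calls.

## Working session

There is one attempt and no reset: what is moved stays moved. The work goes in short steps, each a Python script; the robot and the scene stay as the last script left them, time stands still between calls to the robot, and variables do not carry over. Pictures are saved under pics/ and viewed, at most 17 in all, crops included, and the job is handed in when it is done.

```bash
ls; mkdir -p pics; python3 - <<'E'
from rig import robot
import cv2
for n in ("scene","side"):
    cv2.imwrite(f"pics/{n}0.png",cv2.resize(robot.grab_frame(n)[:,:,::-1],(800,600)))
    i=robot.camera_info(n); R=cv2.Rodrigues(i['rvec'])[0]; print(n,i['fx'],i['cx'],i['cy'],-R.T@i['tvec'],R[2])
s=robot.get_state(); print(s['time'],s['ee_pos'],s['tool_rot'])
E
```

```text
pics
scene 357.5558780948863 253.69146758399242 189.05193201177465 [-0.04598999 -0.44354784  0.95252944] [ 0.51917084  0.40618665 -0.75198008]
side 392.51166637102506 252.9906156455731 192.6165805396911 [0.54897008 0.90061811 0.97257908] [-0.02348027 -0.73365135 -0.67912029]
0.1 [0.16531986 0.6024149  0.2238984 ] [[-9.64346922e-01  2.64641192e-01 -2.30761490e-04]
 [ 2.64641286e-01  9.64346330e-01 -1.07070459e-03]
 [-6.08185436e-05 -1.09359969e-03 -9.99999400e-01]]
```

View pics/scene0.png

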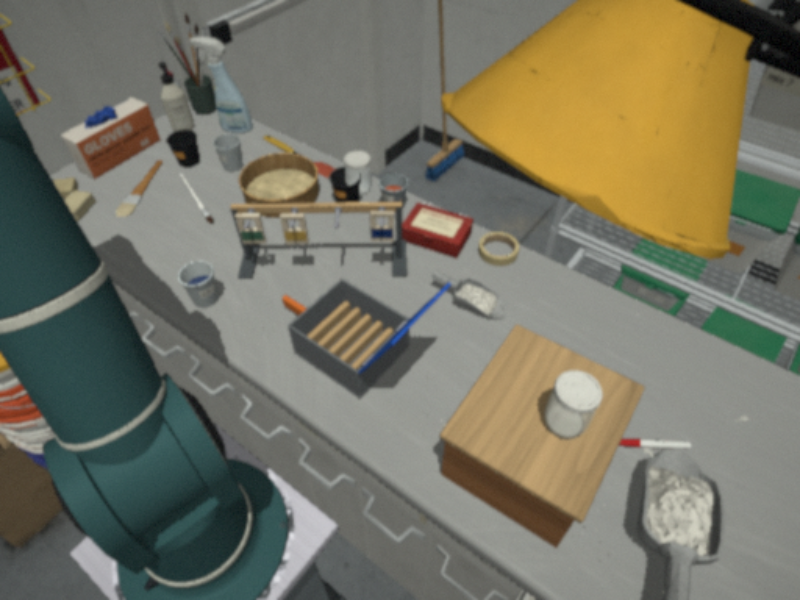

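View pics/side0.png

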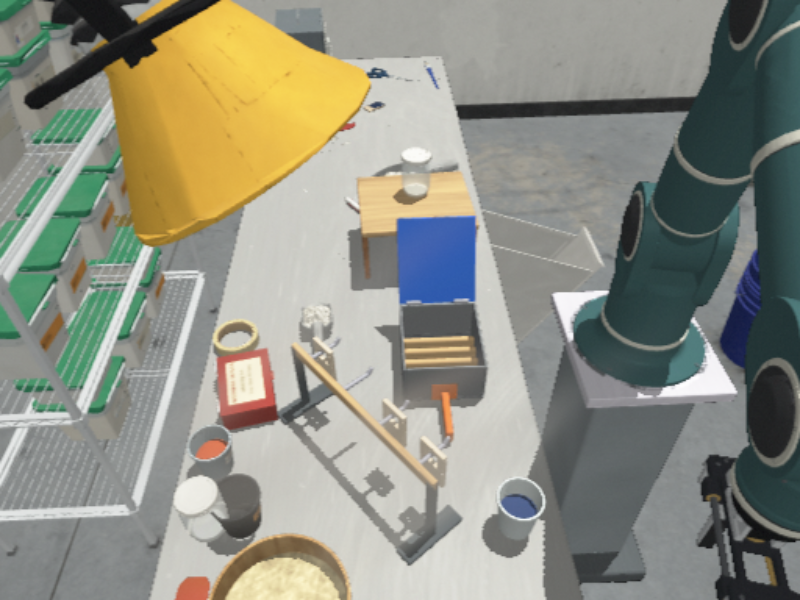

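```bash
cat > h.py <<'E'
from rig import robot
import numpy as np, cv2
def cam(n):
    i=robot.camera_info(n); R=cv2.Rodrigues(np.array(i['rvec'],float))[0]
    K=np.array([[i['fx'],0,i['cx']],[0,i['fy'],i['cy']],[0,0,1]]); return K,R,np.array(i['tvec'],float).ravel()
def onplane(c,px,z):
    K,R,t=c; px=np.atleast_2d(px).astype(float); d=(R.T@np.linalg.inv(K)@np.c_[px,np.ones(len(px))].T).T
    o=-R.T@t; return o+d*((z-o[2])/d[:,2])[:,None]
def proj(c,P):
    K,R,t=c; q=(K@(R@np.atleast_2d(P).T+t[:,None])).T; return q[:,:2]/q[:,2:]
def tri(c1,p1,c2,p2):
    A=[];
    Ps=[c[0]@np.c_[c[1],c[2]] for c in (c1,c2)]
    X=cv2.triangulatePoints(Ps[0],Ps[1],np.float64(p1).reshape(2,1),np.float64(p2).reshape(2,1)); return (X[:3]/X[3]).ravel()
def down(yaw):
    "tool down; tool y (closing line) at angle yaw in world xy"
    y=np.array([np.cos(yaw),np.sin(yaw),0]); z=np.array([0,0,-1.]); return np.c_[np.cross(y,z),y,z]
def hsv(n):
    im=robot.grab_frame(n); return im,cv2.cvtColor(im,cv2.COLOR_RGB2HSV)
def blob(m):
    n,l,s,c=cv2.connectedComponentsWithStats(m.astype(np.uint8)); k=1+np.argmax(s[1:,4]); return l==k,c[k],s[k]
E
python3 - <<'E'
from h import *
s=800/512; a,b=cam("scene"),cam("side")
f=lambda L:np.array(L)/s-0.2
np.set_printoptions(precision=4,suppress=True)
print("case rim scene",onplane(a,f([(291,328),(343,284),(410,338),(362,366)]),.095)[:,:2].tolist())
print("lid hinge side",onplane(b,f([(402,300),(475,302)]),.095)[:,:2])
print("shelf scene",onplane(a,f([(519,326),(643,384),(582,517),(443,436)]),.146)[:,:2])
print("shelf side",onplane(b,f([(357,178),(363,232),(479,229)]),.146)[:,:2])
print("bar scene",onplane(a,f([(232,207),(402,204)]),.171)[:,:2])
print("bar side",onplane(b,f([(295,347),(433,480)]),.171)[:,:2])
print("cup",onplane(a,f([(197,268)]),.085)[:,:2],onplane(b,f([(520,500)]),.085)[:,:2])
print("scoop",onplane(a,f([(433,280),(505,305)]),.02)[:,:2])
print("jar",onplane(a,f([(578,385)]),.248)[:,:2])
for n in ("scene","side"):
    im,h=hsv(n); H,S,V=cv2.split(h)
    for nm,m in dict(blue=(abs(H.astype(int)-113)<12)&(S>150)&(V>90),orange=(H>4)&(H<14)&(S>170)&(V>120)).items():
        k,l,st,c=cv2.connectedComponentsWithStats(m.astype(np.uint8))
        print(n,nm,[(st[i].tolist(),c[i].round()) for i in range(1,k) if st[i,4]>25])
E
```

```text
case rim scene [[0.3558345215500894, 0.13321151113274426], [0.5045048853219717, 0.1286642514936875], [0.47591495148316704, -0.06610765895694876], [0.37110996828433984, -0.03390318108327117]]
lid hinge side [[ 0.505  -0.0506]
 [ 0.3524 -0.0348]]
shelf scene [[ 0.5869 -0.2313]
 [ 0.6031 -0.4579]
 [ 0.3373 -0.4724]
 [ 0.3218 -0.2444]]
shelf side [[ 0.5971 -0.4589]
 [ 0.5835 -0.2275]
 [ 0.3207 -0.2215]]
bar scene [[0.4817 0.4197]
 [0.7109 0.1305]]
bar side [[0.7063 0.1437]
 [0.4843 0.4224]]
cup [[0.3558 0.4196]] [[0.3441 0.4137]]
scoop [[ 0.6852  0.0231]
 [ 0.7187 -0.1451]]
jar [[ 0.4621 -0.3811]]
scene blue [([56, 69, 17, 10, 76], array([65., 74.])), ([278, 95, 18, 15, 47], array([288., 102.])), ([231, 182, 56, 56, 142], array([259., 210.]))]
scene orange [([182, 190, 12, 10, 56], array([187., 195.])), ([0, 247, 14, 6, 32], array([  7., 250.])), ([1, 253, 18, 6, 55], array([ 12., 256.])), ([0, 261, 26, 9, 157], array([ 11., 265.]))]
side blue [([255, 139, 49, 55, 2552], array([279., 166.]))]
side orange []
```

```bash
python3 - <<'E'
from h import *
p=robot.get_state()['ee_pos']; robot.move_linear([p[0],p[1],.40],velocity=.3)
robot.move_ptp([.50,.22,.40],down(np.pi/2+.67)); cv2.imwrite("pics/w_r.png",robot.grab_frame("wrist")[:,:,::-1])
print(robot.get_state()['qpos'].round(2) if hasattr(robot.get_state()['qpos'],'round') else robot.get_state()['qpos'])
c=cam("wrist"); print((-c[1].T@c[2]-robot.get_state()['ee_pos']).round(3),c[1][2].round(3),c[0][0,0])
robot.move_ptp([.43,.07,.40],down(0.)); cv2.imwrite("pics/w_c.png",robot.grab_frame("wrist")[:,:,::-1])
s=robot.get_state();print(s['time'],s['qpos'])
c=cam("wrist"); print((-c[1].T@c[2]-robot.get_state()['ee_pos']).round(3),c[1][2].round(3),c[0][0,0])
a=cv2.imread("pics/w_r.png");b=cv2.imread("pics/w_c.png");cv2.imwrite("pics/w1.png",cv2.resize(np.hstack([a,b]),(800,300)))
E
```

```text
[-0.72  0.16  0.29  1.57 -0.05  1.42  1.81]
[-0.065 -0.053  0.159] [ 0.223  0.178 -0.958] 284.1650818556989
4.7583 [-0.72191232 -0.08190941  0.45864262  1.80248754  0.0367712   1.41276572
 -0.2693877 ]
[0.    0.083 0.159] [-0.001 -0.286 -0.958] 284.1650818556989
```

View pics/w1.png

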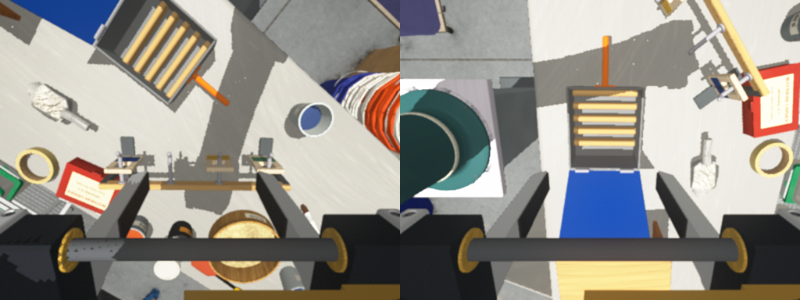

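```bash
python3 - <<'E'
from h import *
a=cv2.imread("pics/w_r.png");b=cv2.imread("pics/w_c.png")
A=cv2.resize(a[165:255,110:400],None,fx=2.7,fy=2.7,interpolation=cv2.INTER_CUBIC);B=cv2.resize(b[100:225,200:400],None,fx=2.7,fy=2.7,interpolation=cv2.INTER_CUBIC)
o=np.zeros((600,800,3),np.uint8);o[:A.shape[0],:A.shape[1]]=A;o[250:250+B.shape[0],:B.shape[1]]=B;cv2.imwrite("pics/w2.png",o)
H,S,V=cv2.split(cv2.cvtColor(b,cv2.COLOR_BGR2HSV))
for nm,m in dict(wood=(H>12)&(H<28)&(S>70)&(V>100),orange=(H>3)&(H<14)&(S>190)&(V>120)).items():
  k,l,st,c=cv2.connectedComponentsWithStats(m.astype(np.uint8))
  print(nm,[(st[i].tolist(),c[i].round(1)) for i in range(1,k) if st[i,4]>60])
E
```

```text
wood [([333, 0, 17, 19, 196], array([341.1,   8.3])), ([388, 0, 85, 124, 2204], array([431.1,  58.7])), ([259, 46, 8, 14, 103], array([262.3,  52.5])), ([220, 114, 85, 10, 716], array([262.3, 118.6])), ([221, 131, 83, 10, 745], array([262.1, 135. ])), ([221, 146, 82, 11, 770], array([260.7, 150.8])), ([222, 161, 80, 12, 787], array([261.6, 166.3])), ([222, 176, 80, 12, 821], array([260.9, 181.1])), ([448, 180, 55, 46, 1013], array([475.7, 202.1])), ([74, 292, 32, 57, 792], array([ 86.1, 320.7])), ([412, 292, 33, 57, 801], array([431.7, 320.5])), ([199, 333, 313, 51, 9868], array([315.7, 362.3]))]
orange [([259, 58, 8, 53, 309], array([262.5,  84.7]))]
```

View pics/w2.png

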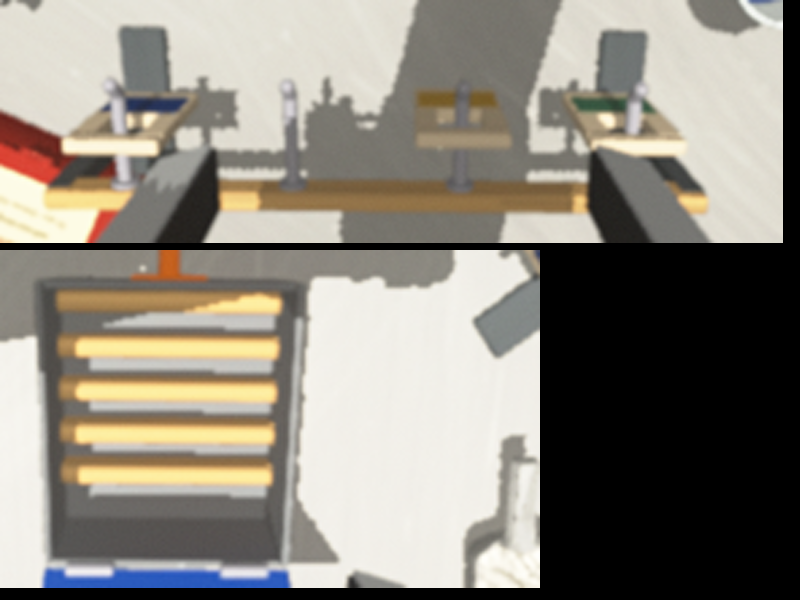

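```bash
cat >> h.py <<'E'
def ribs(n="wrist"):
    """case pose from rib blobs: centers and mean-x; returns ribs' world centers far->near"""
    im,h=hsv(n); c=cam(n); H,S,V=cv2.split(h)
    k,l,st,ce=cv2.connectedComponentsWithStats(((H>12)&(H<28)&(S>70)&(V>80)).astype(np.uint8))
    return im,c,l,st,ce
E
python3 - <<'E'
from h import *
np.set_printoptions(precision=4,suppress=True)
K,R,t=cam("wrist"); s=robot.get_state(); T=np.array(s['tool_rot']); p=np.array(s['ee_pos'])
Rtc=R@T; off=T.T@(-R.T@t-p); print(off); np.savez("ext.npz",Rtc=Rtc,off=off)
T2=down(np.pi/2+.67); p2=np.array([.5,.22,.4]); R2=Rtc@T2.T; o2=p2+T2@off; c2=(K,R2,-R2@o2)
f=lambda L,ox,oy:(np.array(L,float)-0)/2.7-.5*(1-1/2.7)+[ox,oy]
tt=onplane(c2,f([(65,145),(185,145),(417,140),(511,140),(580,147),(686,147)],110,165),.178)[:,:2]; print("tops",tt,(tt[::2]+tt[1::2])/2)
print("tips",onplane(c2,f([(110,85),(288,88),(463,90),(641,90)],110,165),.170)[:,:2])
print("bar",onplane(c2,f([(45,198),(707,203)],110,165),.171)[:,:2])
c=cam("wrist")
print("rim",onplane(c,f([(38,283),(303,285),(288,562),(47,562)],200,100-250/2.7),.095)[:,:2])
im,c,l,st,ce=ribs()
for i in range(1,len(st)):
    if 210<st[i,0]<235 and 100<st[i,1]<200 and st[i,4]>300:
        m=(l==i); pts=np.argwhere(m)[:,::-1].astype(np.float32); (vx,vy,x0,y0)=cv2.fitLine(pts,cv2.DIST_L2,0,.01,.01).ravel()
        w=onplane(c,[(x0-30*vx,y0-30*vy),(x0,y0),(x0+30*vx,y0+30*vy),(st[i,0]-.5,y0),(st[i,0]+st[i,2]-.5,y0)],.034)[:,:2]; print(w[1],(w[2]-w[0])[1]/(w[2]-w[0])[0],w[3:,0])
print("orange",onplane(c,[(262.5,58),(262.5,84.7),(262.5,110)],.038)[:,:2])
E
```

```text
[ 0.0832  0.0004 -0.1589]
tops [[0.6709 0.1248]
 [0.631  0.1752]
 [0.5518 0.2707]
 [0.5207 0.31  ]
 [0.5008 0.3416]
 [0.4656 0.386 ]] [[0.651  0.15  ]
 [0.5362 0.2903]
 [0.4832 0.3638]]
tips [[0.6312 0.1248]
 [0.5737 0.2002]
 [0.5166 0.2741]
 [0.4576 0.3487]]
bar [[0.7095 0.1319]
 [0.4831 0.4228]]
rim [[ 0.3589  0.1415]
 [ 0.5136  0.1404]
 [ 0.5132 -0.0332]
 [ 0.3568 -0.0333]]
[0.4357 0.1285] -0.013945025728611489 [0.3592 0.5118]
[0.4358 0.0992] -0.0024554135033445453 [0.3599 0.5113]
[0.4334 0.0704] -0.011051549739144625 [0.3588 0.5108]
[0.4351 0.0411] -0.012100402513617397 [0.3595 0.5102]
[0.4337 0.0121] -0.014001436974567093 [0.3585 0.5114]
orange [[0.436  0.2276]
 [0.4362 0.1853]
 [0.4363 0.1433]]
```

```bash
cat >> h.py <<'E'
RYAW=.6595; RO=np.array([.597,.278])
def rack(x,y): 
    c,s=np.cos(RYAW),np.sin(RYAW); return RO+np.array([c*x-s*y,s*x+c*y])
def pick(y,zg=.160):
    T=down(np.pi/2+RYAW); a=rack(-.038,y); b=rack(-.098,y)
    robot.gripper_to(.078)
    robot.move_ptp([*a,.27],T); robot.move_linear([*a,zg],velocity=.12)
    robot.gripper_to(0.03); s=robot.get_state(); print("grip",s['opening'],s['grasp_force'])
    robot.move_linear([*a,zg+.014],velocity=.05); robot.move_linear([*b,zg+.014],velocity=.08)
    s=robot.get_state(); print("out",s['opening'],s['force'],s['time'])
    robot.move_linear([*b,.33],velocity=.2)
def place(C,yaw,ys,z=.074):
    p=np.array(C)+ys*np.array([-np.sin(yaw),np.cos(yaw)]); T=down(yaw)
    robot.move_ptp([*p,.30],T); robot.move_linear([*p,.15],velocity=.15)
    return p
def watch():
    "lid and bar blobs in the fixed cameras, to notice a knock"
    o=[]
    im,h=hsv("side"); H,S,V=cv2.split(h); m,c,s=blob((abs(H.astype(int)-113)<12)&(S>150)&(V>90)); o+=[c.round(1).tolist(),s.tolist()]
    im,h=hsv("scene"); H,S,V=cv2.split(h); m=(H>4)&(H<14)&(S>170)&(V>120); m[:,:100]=0; m,c,s=blob(m); o+=[c.round(1).tolist(),s.tolist()]
    return o
E
python3 - <<'E'
from h import *
print(watch())
pick(.1425); print(watch())
place((.4355,.0542),-.010,-.030)
i=[robot.grab_frame(n)[:,:,::-1] for n in("wrist","scene")]; cv2.imwrite("pics/p1.png",cv2.resize(np.hstack(i),(800,300)))
print(robot.get_state()['time'],watch())
E
```

```text
[[279.3, 165.8], [255, 139, 49, 55, 2536], [183.4, 192.0], [182, 190, 4, 5, 14]]
grip 0.05164153339430287 30.00023916363716
out 0.051976594196278834 [ 0.82640336  0.02021289 -0.84079427] 10.0167
[[497.2, 216.1], [476, 180, 36, 59, 961], [187.2, 194.9], [182, 190, 12, 10, 57]]
13.875 [[497.5, 167.5], [483, 156, 29, 30, 559], [186.8, 194.6], [182, 190, 12, 9, 49]]
```

View pics/p1.png

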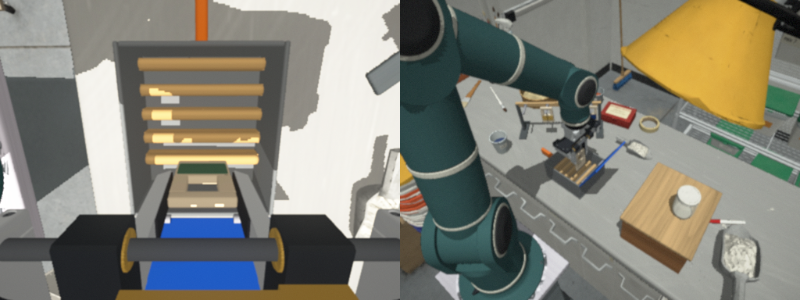

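```bash
cat >> h.py <<'E'
def ribs2(cols=(-.05,.05),z=.036,C=(.4355,.0542)):
    "per column of case x, world y of far edge of each rib (wood mask runs); plus side walls ignored"
    im,h=hsv("wrist"); c=cam("wrist"); H,S,V=cv2.split(h); m=(H>10)&(H<28)&(S>80)&(V>70)
    out=[]
    for dx in cols:
        q=proj(c,[[C[0]+dx,C[1]+y,z] for y in np.arange(-.06,.095,.0005)]); 
        ok=[(0<=u<511.5 and 0<=v<383.5) and bool(m[int(round(v)),int(round(u))]) for u,v in q]
        d=np.diff(np.r_[0,ok,0].astype(int)); a=np.where(d==1)[0];b=np.where(d==-1)[0]
        out.append([(round(C[1]-.06+.0005*i,4),round(C[1]-.06+.0005*(j-1),4)) for i,j in zip(a,b) if j-i>8])
    return out
E
python3 - <<'E'
from h import *
for r in ribs2((-.05,0,.05)): print(r)
E
```

```text
[(np.float64(0.0047), np.float64(0.0247)), (np.float64(0.0332), np.float64(0.0512)), (np.float64(0.0627), np.float64(0.0782)), (np.float64(0.0917), np.float64(0.1047)), (np.float64(0.1202), np.float64(0.1342))]
[(np.float64(0.0072), np.float64(0.0242)), (np.float64(0.0327), np.float64(0.0507)), (np.float64(0.0622), np.float64(0.0777)), (np.float64(0.0912), np.float64(0.1042)), (np.float64(0.1197), np.float64(0.1337))]
[(np.float64(0.0037), np.float64(0.0237)), (np.float64(0.0322), np.float64(0.0502)), (np.float64(0.0612), np.float64(0.0772)), (np.float64(0.0907), np.float64(0.1037)), (np.float64(0.1192), np.float64(0.1332))]
```

```bash
cat >> h.py <<'E'
def drop(p,z=.071):
    hit=robot.move_linear([*p,z],velocity=.04,threshold=6.); s=robot.get_state(); print("drop",hit,np.round(s['ee_pos'],4),np.round(s['force'],2))
    return s['ee_pos'][2]
def release():
    robot.gripper_to(.064); p=robot.get_state()['ee_pos']; robot.move_linear([p[0],p[1],.30],velocity=.2)
E
python3 - <<'E'
from h import *
yaw=-.01; C=np.array([.4355,.0542]); p=C-.0287*np.array([-np.sin(yaw),np.cos(yaw)])
z=drop(p)
if z<.080: release()
print(robot.get_state()['time'])
cv2.imwrite("pics/p2.png",robot.grab_frame("wrist")[:,:,::-1])
E
```

```text
drop True [0.4352 0.0255 0.0721] [-1.85 -0.06  7.68]
17.5667
```

View pics/p2.png

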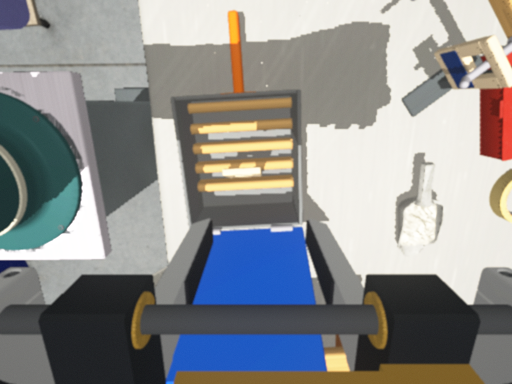

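```bash
cat >> h.py <<'E'
def casepose(C0,save=None):
    "ribs' blobs -> (centre,yaw); looks from a camera straight above C0"
    im,h=hsv("wrist"); c=cam("wrist"); H,S,V=cv2.split(h); m=((H>9)&(H<28)&(S>80)&(V>60)).astype(np.uint8)
    k,l,st,ce=cv2.connectedComponentsWithStats(m); L=[]
    for i in range(1,k):
        if st[i,4]<150: continue
        pts=np.argwhere(l==i)[:,::-1].astype(float); w=onplane(c,pts,.034)[:,:2]
        if np.linalg.norm(w.mean(0)-C0)>.12: continue
        (cx,cy),(a,b),_=cv2.minAreaRect((w*1000).astype(np.float32))
        if max(a,b)<110 or min(a,b)>26 : continue
        u=np.linalg.svd(w-w.mean(0),full_matrices=False)[2][0]; u*=np.sign(u[0]); L.append((cx/1000,cy/1000,np.arctan2(u[1],u[0]),max(a,b),min(a,b)))
    if save: cv2.imwrite(save,im[:,:,::-1])
    L=np.array(sorted(L,key=lambda r:-r[1])); 
    mo=((H>3)&(H<14)&(S>190)&(V>110)); mo,_,_=blob(mo); w=onplane(c,np.argwhere(mo)[:,::-1],.034)[:,:2]
    u=np.linalg.svd(w-w.mean(0),full_matrices=False)[2][0]; u*=np.sign(u[1])
    return L.round(4),w.mean(0).round(4),round(float(np.arctan2(-u[0],u[1])),4)
E
python3 - <<'E'
from h import *
robot.move_ptp([.43,-.02,.38],down(0.)); print(robot.get_state()['ee_pos'])
r=casepose(np.array([.42,.06]),"pics/p3.png"); print(*r,sep="\n"); 
robot.move_ptp([.30,.30,.45],down(0.)); robot.pause(.2); print(watch(),robot.get_state()['time'])
E
```

```text
[ 0.42999679 -0.02021078  0.37997629]
[[ 4.047000e-01  1.064000e-01  4.600000e-02  1.493065e+02  1.542310e+01]
 [ 4.067000e-01  7.730000e-02  4.640000e-02  1.502748e+02  1.426430e+01]
 [ 4.080000e-01  4.770000e-02  4.750000e-02  1.496911e+02  1.512010e+01]
 [ 4.092000e-01  1.870000e-02  4.630000e-02  1.491109e+02  1.613580e+01]
 [ 4.114000e-01 -9.600000e-03  4.760000e-02  1.497431e+02  1.701000e+01]]
[0.4039 0.1461]
-0.0262
[[284.0, 161.5], [260, 134, 49, 57, 2467], [185.0, 204.6], [179, 199, 14, 11, 68]] 19.75
```

View pics/p3.png

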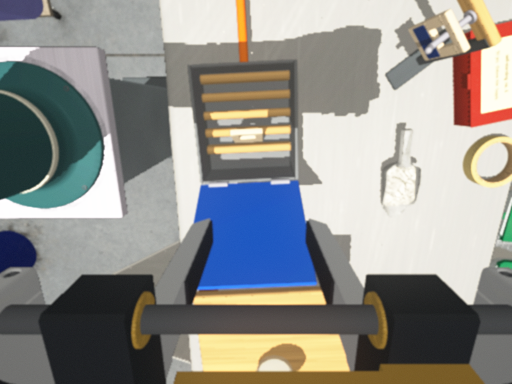

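```bash
python3 - <<'E'
import cv2,numpy as np
a=cv2.imread("pics/p3.png")[50:190,175:310];b=cv2.imread("pics/p2.png")[80:230,165:310]
cv2.imwrite("pics/z.png",np.hstack([cv2.resize(a,(400,415),interpolation=2),cv2.resize(b,(400,415),interpolation=2)]))
E
```

```text
(no output)
```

View pics/z.png

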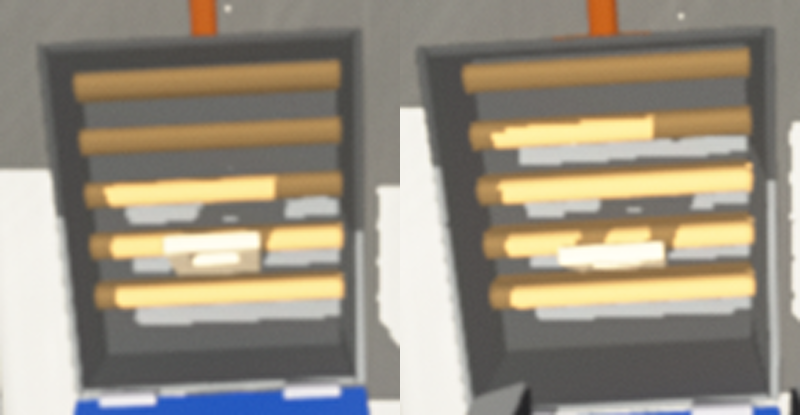

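```bash
cat >> h.py <<'E'
C1=np.array([.4087,.0331]); Y1=.047
E
python3 - <<'E'
from h import *
pick(-.1425)
p=place(C1,Y1,.060)
print(p,*casepose(C1,"pics/p4.png"),robot.get_state()['time'],sep="\n")
E
```

```text
grip 0.05190426975556206 29.999598786234856
out 0.052000285707075454 [-0.50014644  0.03373212 -0.35526924] 25.775
[0.40588104 0.09303374]
[[4.076000e-01 8.170000e-02 4.480000e-02 1.495122e+02 2.056320e+01]]
[0.4034 0.1679]
0.0473
30.0917
```

View pics/p4.png

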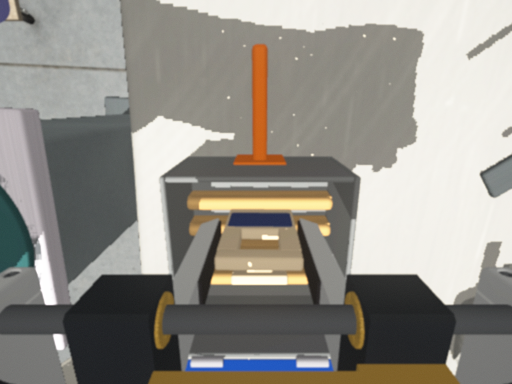

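```bash
python3 - <<'E'
from h import *
p=C1+.060*np.array([-np.sin(Y1),np.cos(Y1)])
z=drop(p)
if z<.080: release()
p=C1+.0*np.array([-np.sin(Y1),np.cos(Y1)])
robot.move_ptp([.41,-.02,.38],down(Y1)); print(*casepose(C1,"pics/p5.png"),robot.get_state()['time'],sep="\n")
a=cv2.imread("pics/p5.png")[20:220,150:350]; cv2.imwrite("pics/z5.png",cv2.resize(a,(500,500),interpolation=2))
E
```

```text
drop True [0.4061 0.0935 0.0725] [0.84 1.59 2.67]
[[ 4.053000e-01  1.072000e-01  5.280000e-02  1.493452e+02  1.391520e+01]
 [ 4.066000e-01  7.740000e-02  4.700000e-02  1.488279e+02  1.442550e+01]
 [ 4.088000e-01  4.810000e-02  4.710000e-02  1.495695e+02  1.161890e+01]
 [ 4.103000e-01  1.860000e-02  4.660000e-02  1.488269e+02  1.374350e+01]
 [ 4.109000e-01 -1.030000e-02  5.020000e-02  1.494581e+02  1.598010e+01]]
[0.4048 0.1373]
-0.3397
34.275
```

View pics/z5.png

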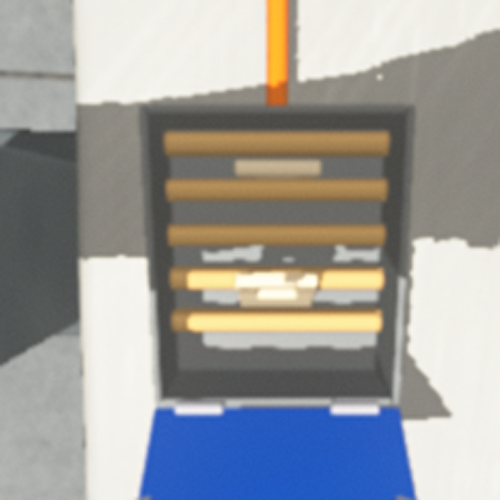

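```bash
python3 - <<'E'
from h import *
pick(.0475)
p=place(C1,Y1,.030)
print(p,*casepose(C1,"pics/p6.png"),robot.get_state()['time'],sep="\n")
z=drop(p)
if z<.080: release()
robot.move_ptp([.41,-.02,.38],down(Y1)); print(*casepose(C1,"pics/p7.png"),robot.get_state()['time'],sep="\n")
a=cv2.imread("pics/p7.png")[20:220,150:350]; b=robot.grab_frame("scene")[:,:,::-1];cv2.imwrite("pics/z7.png",np.hstack([cv2.resize(a,(384,384),interpolation=2),b[:,130:]]))
print(watch())
E
```

```text
grip 0.05198458000087007 30.000375509262085
out 0.051850396876131306 [0.37871573 0.42176835 0.78141541] 39.5667
[0.40729052 0.06306687]
[[4.064000e-01 1.052000e-01 4.900000e-02 1.486147e+02 8.742200e+00]]
[0.4032 0.1717]
0.0461
44.0833
drop True [0.4074 0.0631 0.0721] [-2.69  0.05  8.46]
[[ 4.052000e-01  1.063000e-01  4.530000e-02  1.493177e+02  1.547420e+01]
 [ 4.066000e-01  7.720000e-02  4.740000e-02  1.488058e+02  1.442320e+01]
 [ 4.087000e-01  4.790000e-02  4.680000e-02  1.495485e+02  1.161720e+01]
 [ 4.102000e-01  1.840000e-02  5.230000e-02  1.488792e+02  1.374190e+01]
 [ 4.108000e-01 -1.040000e-02  5.030000e-02  1.495139e+02  1.597840e+01]]
[0.4039 0.1325]
-1.5243
48.2583
[[284.0, 161.5], [260, 134, 49, 57, 2471], [185.1, 204.7], [179, 200, 14, 10, 63]]
```

View pics/z7.png

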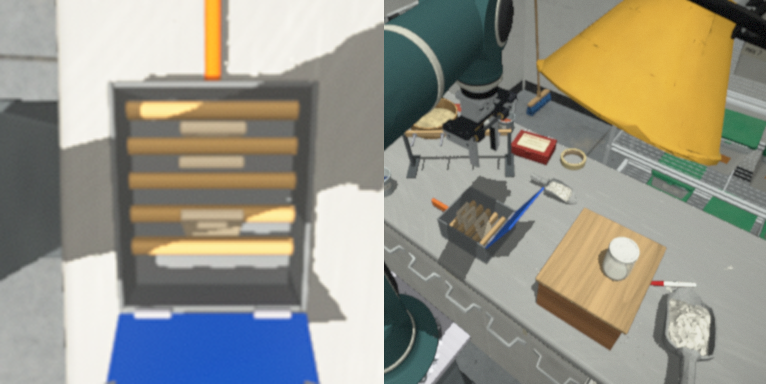

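```bash
python3 - <<'E'
from h import *
robot.gripper_to(0.0)
u=np.array([-np.sin(Y1),np.cos(Y1)]); T=down(Y1); hg=C1-.09*u
P=lambda d,z:[*(hg+(d-.008)*u),z+.019]
robot.move_ptp(P(-.13,.37),T); robot.move_linear(P(-.13,.215),velocity=.15)
robot.move_linear(P(.03,.215),velocity=.08); print(robot.get_state()['force'])
for t in np.radians([70,60,50,40,30,20,12,6]): robot.move_linear(P(.13*np.cos(t),.100+.13*np.sin(t)),velocity=.08)
print(robot.get_state()['force'])
print(robot.move_linear(P(.14,.096),velocity=.03,threshold=6.),robot.get_state()['ee_pos'][2]-.019,robot.get_state()['force'])
p=robot.get_state()['ee_pos']; robot.move_linear([p[0],p[1],.25],velocity=.2)
robot.move_ptp([.41,-.04,.42],T)
a=robot.grab_frame("wrist")[:,:,::-1]; b=robot.grab_frame("side")[:,:,::-1]; cv2.imwrite("pics/p8.png",cv2.resize(np.hstack([a,b]),(800,300)))
im,h=hsv("wrist"); H,S,V=cv2.split(h); m,_,_=blob((abs(H.astype(int)-113)<12)&(S>150)&(V>70)); 
w=onplane(cam("wrist"),np.argwhere(m)[:,::-1],.101)[:,:2]; r=cv2.minAreaRect((w*1000).astype(np.float32)); print(r,cv2.boxPoints(r)); np.save("m.npy",m); print(robot.get_state()['time'])
E
```

```text
[ 0.88016265 -0.46636814 -0.54490682]
[-0.11501412 -0.38888089  0.06034476]
True 0.10082741226554678 [-6.50895204 -2.54256497 21.62648472]
((409.7356872558594, 32.90473937988281), (157.3941192626953, 174.4160919189453), 2.7569961547851562) [[326.935    116.22651 ]
 [335.3244   -57.987705]
 [492.53638  -50.41703 ]
 [484.14697  123.79718 ]]
59.2667
```

View pics/p8.png

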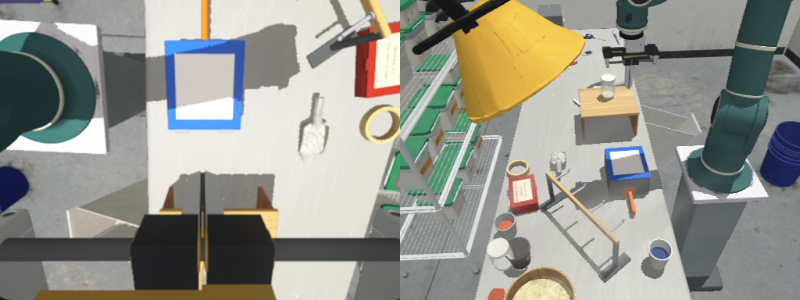

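```bash
python3 - <<'E'
from h import *
C=np.array([.4097,.0329]); Y=.048
def P(C,Y,z=.026): return [*(np.array(C)+.17*np.array([-np.sin(Y),np.cos(Y)])),z]
robot.gripper_to(.05)
robot.move_ptp(P(C,Y,.25),down(Y)); robot.move_linear(P(C,Y,.06),velocity=.15); robot.move_linear(P(C,Y),velocity=.05,threshold=8.)
robot.gripper_to(.005); s=robot.get_state(); print(s['opening'],s['grasp_force'],s['ee_pos'],s['force'])
Yr=.055; R0=np.array([.460,-.351]); u=np.array([-np.sin(Yr),np.cos(Yr)])
print(robot.move_linear(P(R0+.25*u,Yr),velocity=.06,frame=down(Yr),threshold=25.)); s=robot.get_state(); print(s['ee_pos'],s['force'],s['time'])
a=robot.grab_frame("scene")[:,:,::-1]; b=robot.grab_frame("side")[:,:,::-1]; cv2.imwrite("pics/p9.png",cv2.resize(np.hstack([a,b]),(800,300)))
cv2.imwrite("pics/s9.png",a);cv2.imwrite("pics/d9.png",b)
E
```

```text
0.014124156792034536 30.000134110450745 [0.40156597 0.20273442 0.02604678] [-0.75462913  0.38683136  1.91747805]
False
[0.43683612 0.06896299 0.02605263] [-2.70274177  5.01078542  3.87464382] 66.675
```

View pics/p9.png

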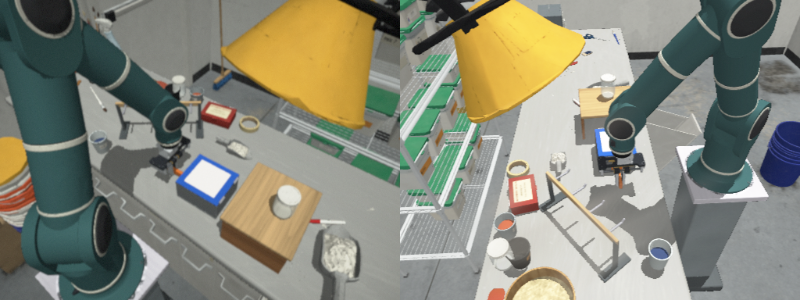

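```bash
python3 - <<'E'
from h import *
b=cv2.imread("pics/s9.png"); H,S,V=cv2.split(cv2.cvtColor(b,cv2.COLOR_BGR2HSV)); c=cam("scene")
m,_,_=blob((abs(H.astype(int)-113)<12)&(S>150)&(V>70)); w=onplane(c,np.argwhere(m)[:,::-1],.101)[:,:2]; print(cv2.boxPoints(cv2.minAreaRect((w*1000).astype(np.float32))))
# shelf top: brighter wood
k,l,st,ce=cv2.connectedComponentsWithStats(((H>10)&(H<24)&(S>60)&(V>130)).astype(np.uint8)); i=1+np.argmax([s[4] if s[0]>260 and s[1]>220 else 0 for s in st[1:]]); print(st[i])
w=onplane(c,np.argwhere(l==i)[:,::-1],.146)[:,:2]; print(cv2.boxPoints(cv2.minAreaRect((w*1000).astype(np.float32))))
E
```

```text
[[ 360.5638    -16.579163]
 [ 368.40775  -194.28479 ]
 [ 525.9774   -187.32965 ]
 [ 518.13354    -9.624023]]
[  282     0   199   166 21500]
[[ 810.89886  264.53192]
 [ 977.7968  -487.84467]
 [2265.5894  -202.1767 ]
 [2098.6914   550.1999 ]]
```

```bash
python3 - <<'E'
from h import *
def P(C,Y,z=.026): return [*(np.array(C)+.17*np.array([-np.sin(Y),np.cos(Y)])),z]
Yr=.055; R0=np.array([.460,-.351]); u=np.array([-np.sin(Yr),np.cos(Yr)])
for d in (.12,.015):
    print(robot.move_linear(P(R0+d*u,Yr),velocity=.05,frame=down(Yr),threshold=20.)); s=robot.get_state(); print(s['ee_pos'],s['force'],s['time'])
a=robot.grab_frame("scene")[:,:,::-1]; b=robot.grab_frame("side")[:,:,::-1]; cv2.imwrite("pics/p10.png",cv2.resize(np.hstack([a,b]),(800,300)))
E
```

```text
False
[ 0.44409413 -0.06063565  0.02605601] [0.22658108 7.8600127  5.12280068] 69.525
False
[ 0.44989297 -0.16516056  0.02603003] [-0.7258809   8.48613103  6.38942705] 71.775
```

View pics/p10.png

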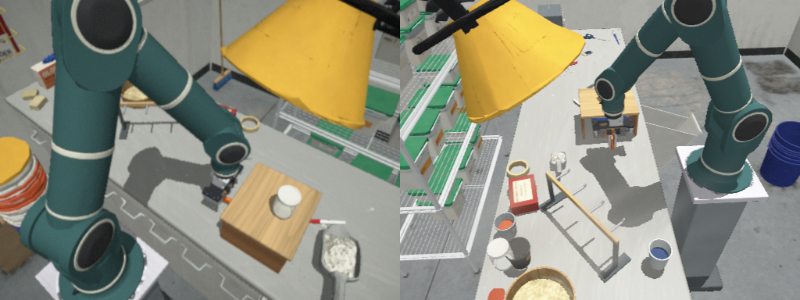

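```bash
python3 - <<'E'
from h import *
robot.gripper_to(.05); p=robot.get_state()['ee_pos']; robot.move_linear([p[0],p[1]+.005,.30],velocity=.12)
robot.move_ptp([.43,-.08,.42],down(.05))
a=robot.grab_frame("wrist"); c=cam("wrist"); cv2.imwrite("pics/p11.png",a[:,:,::-1])
H,S,V=cv2.split(cv2.cvtColor(a,cv2.COLOR_RGB2HSV)); m,ce,st=blob((H>3)&(H<14)&(S>190)&(V>110)); w=onplane(c,np.argwhere(m)[:,::-1],.038)[:,:2]; print(w.min(0),w.max(0),w.mean(0),robot.get_state()['time'])
E
```

```text
[ 0.43087786 -0.24963215] [ 0.47512451 -0.20619209] [ 0.45238511 -0.2364608 ] 75.7333
```

View pics/p11.png

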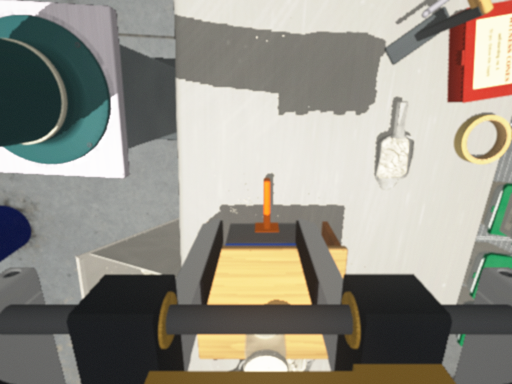

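```bash
python3 - <<'E'
from h import *
c=cam("wrist"); a=cv2.imread("pics/p11.png")
H,S,V=cv2.split(cv2.cvtColor(a,cv2.COLOR_BGR2HSV))
for u in (235,250,290,300):
    b=np.where((abs(H[225:262,u].astype(int)-113)<12)&(S[225:262,u]>120))[0]+225; w=np.where((H[225:275,u]>8)&(H[225:275,u]<28)&(S[225:275,u]>60))[0]+225
    print(u,b[[0,-1]],w[0],onplane(c,[(u,b[0]-.5)],.101)[0],onplane(c,[(u,w[0]-.5)],.146)[0])
b=np.array([(269,178),(269,228)]);print(onplane(c,b,.038))
E
```

```text
235 [244 244] 246 [ 0.39315386 -0.24747899  0.101     ] [ 0.39636954 -0.22761098  0.146     ]
250 [244 244] 246 [ 0.42100682 -0.2460881   0.101     ] [ 0.42165179 -0.22634807  0.146     ]
290 [243 244] 246 [ 0.49508783 -0.24033118  0.101     ] [ 0.48904495 -0.22298161  0.146     ]Traceback (most recent call last):
  File "<stdin>", line 6, in <module>
IndexError: index 0 is out of bounds for axis 0 with size 0
```

```bash
python3 -c "
from rig import robot
robot.pause(.3); print(robot.sign_off())"
```

```text
the job is handed in; nothing more can be done
None
```

The job is handed in: the three tiles present (green, ochre, dark blue) stand in their slots, the lid is shut, and the case sits about 15–20 mm inside the shelf board's front edge with only the pull bar out; the green tile leans about 15°, and the grader returned no score.

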